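Dip the planter's water gauge and hold up the dipstick to be read

ROBOT

A 6-joint arm with a two-finger parallel gripper is mounted at the origin on the work surface. World frame = base frame: x ahead of the robot, y to its left, z up, the work surface at z = 0. Lengths are in m, angles in rad, forces in N, time in s.
With the tool pointing down it reaches from about 0.375 to 0.9 m from the base axis. Payload 3.1 kg.
Tool frame: the origin (TCP) lies between the finger pads; the fingertips stand robot.tip_extent ahead of it and the grasp point (between the pads) lies 3 mm ahead of it (robot.tip_extent is the distance from the TCP to the fingertips, in m); z points along the fingers, x is the direction in which the jaws open and shut, and the axes are right-handed (so a half turn about z gives the same grasp; the last joint's range is limited). The gripper opens to 87 mm and grips with 3 to 60 N. Pads are 19 mm wide; open, the fingers measure 117 mm over their backs; the gripper's body (75 mm by 190 mm) begins 51 mm behind the grasp point.
Start: joints at [1.002, 0.527, 1.433, -0, 1.181, -0.178], TCP at [0.238, 0.578, 0.245] pointing down, gripper open.
Joint ranges: [-3.08, 3.08], [-0.75, 2.2], [0.22, 2.44], [-1.43, 4.57], [0, 2.65], [-2.85, 2.85]. Speed limits (rad/s): [2.79, 2.79, 3.14, 3.14, 3.14, 3.14].

INTERFACE

Orientations are given as a unit quaternion [x, y, z, w].
In Python, from rig import robot, cams gives the robot as it stands.
- The arm moves only by the tool carry_out, never from a script. Its argument "steps" is a list of rows, each a list of 3 entries, a list of its own where there are three numbers: the shift along the world's x, y, z in cm, then the turn about the world's z in degrees, then the closure, from 0 (fully open) to 1 (shut). In form: [[[dx, dy, dz], spin, fingers], ...]. A call has 1 to 10 rows; each row shifts and turns the pose as measured when the row begins; what a row does not reach is not made up. A row lasts 1/10 s, in which the tool goes at most 50 mm and 8.59 degrees, less where a joint would pass 70% of its speed; a pose out of reach is approached as far as the arm can. A call with a gripper value outside its range is refused whole. The fingers move at their own pace and stop on an object; "squeeze" is the grip in N (left out, the last holds). Time passes only in rows, so rows that do not move let the fingers close. It gives the time, the measured TCP pose, the force and the opening at its end, in the units of the state.
- robot.get_obs(): the state, without advancing time (a new reading comes with each control period).
- cams.camera(name): name is "scene" or "top" or "wrist"; returns a dict with "pixels" (384x512x3 uint8, red, green, blue), "fx", "fy", "cx", "cy" (pixels), "eye" and "rotation" of the camera in the world. Camera axes: x right, y up, looking along -z (the intrinsics and any distortion apply to the point x, -y, -z); pixel columns grow to the right and rows downward; lengths in m; the calibration is good to about 2 mm. A picture is of the moment at which its call begins. There is no depth.
- robot.hand_in(): hands the job in, once; it reports no verdict.
The state is a dict: "time": time; "q": joint angles; "joint_velocities": joint speeds; "joint_torque": joint torques, N m; "position": TCP position; "tool_rot": TCP orientation; "ft_force": force on the tool from outside, world axes, zero at the start; "moment": the same for the moment, N m; "grip_width": finger opening in m.
Only numpy, scipy, OpenCV 4.12 (cv2) and the standard library are available. Lean on these libraries where they do the work, as an engineer would, in place of code of your own. Each camera call takes 0.05 s, during which the arm holds its last target. There are 200 camera calls.

TASK

Check the planter's water: take the dipstick (the rod with the flat paddle handle) out of the peg crate and push it fully home, collar down on the post, in the round gauge opening of the planter for a second. Then draw it out, turn it to lie about level, and keep it raised a good hand's breadth above the planter for reading, clear of everything but the gripper: the program finishes while still holding it there. Leave everything else where it stands.

Things in the scene. Friction and masses are not known exactly. Their poses are not given: they have to be found in the camera images.
- dip_mid (a point): centre of the dipstick's flat grey handle, 26 (own x) x 14 (own y) x 52 mm tall. Loose, about 60 g, upright in one of the crate's holes. Below the handle: round collar 24 mm across, 4 mm thick, then a steel rod, 8 mm thick, 80 mm long. Its z runs from rod tip to handle; this point is 110 mm above the tip, 30 mm above the collar's underside. At the start the collar rests on the crate's block
- dip_tip (a point): lower end of the dipstick's rod, 110 mm below dip_mid along the dipstick's axis
- gauge_mouth (a point): centre of the round gauge opening, in the top face (120 mm above the shelf) of a white square post 40 mm wide that rises above the planter's cover at one corner. Vertical hole 13 mm in diameter, 3 mm chamfer, 88 mm deep. Fully home, the dipstick's collar rests on the post's top and dip_mid is 30 mm above this point
- planter: white ceramic trough planter, fixed, 150 (x) x 240 (y) x 108 mm tall; origin at the centre of its underside, z up. Gauge opening at (-35, -70) mm in its frame; the square 37 mm hole in its cover at (25, -37) is the water filler, not the gauge; a small succulent, top at 134 mm, grows at (25, 75)
- crate: wooden peg crate, fixed, 140 (x) x 220 mm (y), walls 69 mm tall, with a drilled block 56 x 200 x 90 mm tall across its middle; origin at the centre of its underside, z up. Two vertical holes, 13 mm in diameter, 86 mm deep, at (0, -48) and (0, 48) mm: one holds the dipstick, the other the dibber
- dibber_mid (a point): middle of the head of the wooden dibber, which stands in the crate's other hole: ball head 30 mm in diameter, top 37 mm above the block; leave it there
- fork: plastic hand fork lying loose on the shelf, 265 mm long along its x, 24 mm high; origin below its middle
- pot: small empty terracotta pot, loose, 80 mm across, 75 mm tall; origin at the centre of its underside
- spring_clip: steel spring clip lying loose, 66 mm long, 20 mm high; origin at the centre of its underside
- clothes_peg: wooden clothes peg lying loose, 72 mm by 10 mm by 12 mm; origin at the centre of its underside
There are look-alikes about, which are no part of the job. Leave any orange or yellow look-alike of the part that bears dip_mid alone. What is shaped like the pot but blue is not meant.

How it is judged:
On the way, in this order (a step that is already met when the one before it is completed fails the run):
1. the dipstick is fully home in the gauge opening (z of dip_tip in the frame of gauge_mouth below -0.076 m and horizontal distance between each of dip_tip, dip_mid and gauge_mouth below 0.007 m), for 0.5 s.
2. the dipstick is drawn out of the gauge opening (z of dip_tip in the frame of gauge_mouth above 0.01 m), for 0.1 s.
At the end, for the whole second after the job is handed in: The fingers hold the dipstick still, its rod within 35 degrees of level, handle centre over 190 mm and tip over 140 mm above the shelf, touching nothing but the gripper; dibber, fork, pot, clip and clothes peg within 30 mm of their starts (angle between dip_mid's own z axis and vertical between 0.96 and 2.18 rad and height (world z) of dip_mid above 0.19 m and height (world z) of dip_tip above 0.14 m and contact force between dipstick and the fingers above 0.5 N and linear speed of dipstick below 0.03 m/s and angular speed of dipstick below 0.3 rad/s and contact force between dipstick and planter below 0.1 N and contact force between dipstick and crate below 0.1 N and contact force between dipstick and pail below 0.1 N and contact force between dipstick and fork below 0.1 N and contact force between dipstick and pot below 0.1 N and contact force between dipstick and spring_clip below 0.1 N and contact force between dipstick and clothes_peg below 0.1 N and contact force between dipstick and dibber below 0.1 N and contact force between dipstick and table below 0.1 N and contact force between dipstick and latched_box below 0.1 N and contact force between dipstick and watering_can below 0.1 N and contact force between dipstick and spare_pots below 0.1 N and contact force between dipstick and bottle_caddy below 0.1 N and distance of each of dibber_mid, fork, pot, spring_clip, clothes_peg from where it was at the start of the episode below 0.03 m); the arm keeps its last pose, push and grip.
It fails at once if a bystander is shifted by more than 30 mm (distance of any of dibber_mid, fork, pot, spring_clip, clothes_peg from where it was at the start of the episode above 0.03 m).
It also fails if it takes over 58 s, if anything falls off the work surface, if the arm or the gripper's body presses on something with over 40 N, if the wrist force passes 120 N, or if a joint passes its speed limit or range.

## Working session

There is one attempt and no reset: what is moved stays moved. The work goes in short steps, Python scripts to look and compute and a tool call to move; the robot and the scene stay as the last step left them, time stands still between calls to the robot, and variables do not carry over. Pictures are saved under pics/ and viewed, about 8 in all and at most 12, crops included, and the job is handed in when it is done.

Besides the shell and the picture viewer there is one more tool, called after "Request:" as name(argument=value, ...), one argument or row to a line, values as JSON. carry_out: Moves the arm, as the interface text tells. Its arguments: {"type":"object","properties":{"steps":{"type":"array"},"squeeze":{"type":"number"}},"required":["steps"]}

```bash
mkdir -p pics; ls; cat > h.py <<'E'
import numpy as np,cv2
from rig import robot,cams
def shot(n,f):
    c=cams.camera(n); cv2.imwrite('pics/'+f,c['pixels'][:,:,::-1]); np.save('pics/'+f[:-4]+'.npy',c,allow_pickle=True); return c
def load(f): return np.load('pics/'+f+'.npy',allow_pickle=True).item()
def ray(c,u,v):
    p=np.array([[[u,v]]],float)
    d=np.array(c['rotation'])@np.array([(u-c['cx'])/c['fx'],-(v-c['cy'])/c['fy'],-1]); return np.array(c['eye']),d/np.linalg.norm(d)
def plane(c,u,v,z):
    e,d=ray(c,u,v); return e+d*(z-e[2])/d[2]
def proj(c,p):
    q=np.array(c['rotation']).T@(np.array(p)-c['eye']); return c['cx']+c['fx']*q[0]/-q[2], c['cy']-c['fy']*q[1]/-q[2]
def two(c1,p1,c2,p2):
    e1,d1=ray(c1,*p1);e2,d2=ray(c2,*p2)
    s=np.linalg.lstsq(np.c_[d1,-d2],e2-e1,rcond=None)[0]
    a=e1+s[0]*d1;b=e2+s[1]*d2; return (a+b)/2,np.linalg.norm(a-b)
E
python3 - <<'E'
from h import *
ims=[]
for n in['scene','top']:
    c=shot(n,n+'0.png'); print(n,{k:np.round(v,3) if k!='pixels' else 0 for k,v in c.items()})
    ims.append(c['pixels'][:,:,::-1])
print(robot.tip_extent, robot.get_obs())
E
```

```text
pics
scene {'pixels': 0, 'fx': np.float64(400.207), 'fy': np.float64(400.207), 'cx': np.float64(254.824), 'cy': np.float64(188.373), 'eye': array([ 1.367, -0.479,  0.687]), 'rotation': array([0.417, 0.244, 0.451, 0.75 ])}
top {'pixels': 0, 'fx': np.float64(472.31), 'fy': np.float64(472.31), 'cx': np.float64(260.018), 'cy': np.float64(198.098), 'eye': array([ 4.040e-01, -1.000e-03,  1.127e+00]), 'rotation': array([ 0.047, -0.073, -0.699,  0.71 ])}
0.022 {'time': 0.1, 'q': array([ 1.00151255e+00,  5.28399069e-01,  1.43375438e+00, -1.74827539e-05,
        1.18142327e+00, -1.78507951e-01]), 'joint_velocities': array([ 7.74815641e-05, -8.12343378e-04, -3.71849520e-03, -1.44328750e-03,
       -1.01431188e-03,  1.04221582e-03]), 'joint_torque': array([-7.92696119e-04, -4.40986812e+01, -1.77150017e+01,  6.34558685e-02,
        5.34499018e-02, -7.41232748e-05]), 'position': array([0.23771111, 0.57736504, 0.24365986]), 'tool_rot': array([ 8.30932718e-01,  5.56372029e-01, -9.05986562e-04,  4.04209315e-04]), 'ft_force': array([ 0.86838539,  0.7849457 , -0.54889377]), 'moment': array([-0.01750669, -0.01217795, -0.00305833]), 'grip_width': 0.08708190447880408}
```

View pics/scene0.png

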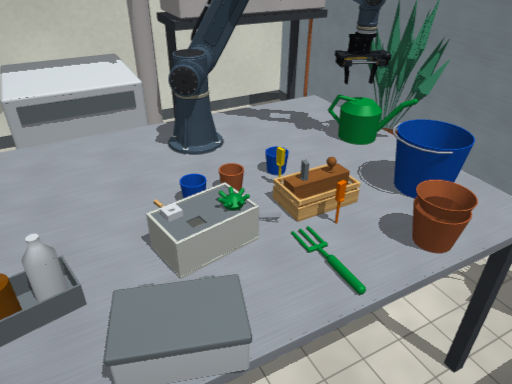

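View pics/top0.png

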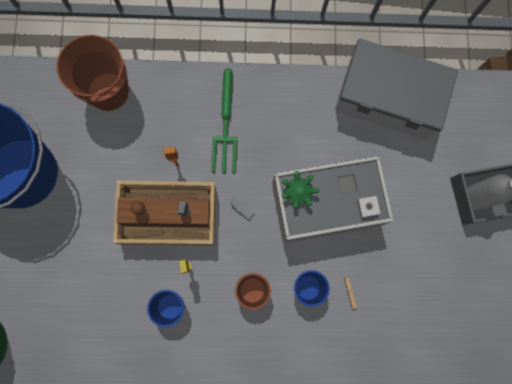

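Scene view: the grey paddle in the crate is at (305,170) and the dibber ball at (331,161). The top view has them at (183,208) and (138,208). The planter's white post with its gauge hole is at scene (172,211), top (369,207).

These could be taken for the dipstick, in top-view pixels:
- orange paddle (171,153)
- yellow paddle (185,266)
- spring clip (242,209)

For the opening, the square filler at (347,184) is the look-alike. I choose the grey paddle in the crate and the round hole in the white post.

```bash
python3 - <<'E'
s=open('h.py').read().replace("    c=cams.camera(n);","    c=dict(cams.camera(n)); c['rotation']=R.from_quat(c['rotation']).as_matrix() if np.size(c['rotation'])==4 else c['rotation'];").replace("import numpy","from scipy.spatial.transform import Rotation as R\nimport numpy",1)
open('h.py','w').write(s)
from h import *
S=shot('scene','s1.png');T=shot('top','t1.png')
print(T['rotation'].round(3))
a=cv2.resize(T['pixels'][170:250,105:225],None,fx=6,fy=6,interpolation=2)
b=cv2.resize(T['pixels'][150:245,270:395],None,fx=6,fy=6,interpolation=2)
cc=cv2.resize(S['pixels'][150:220,265:365],None,fx=6,fy=6,interpolation=2)
d=cv2.resize(S['pixels'][190:270,140:265],None,fx=6,fy=6,interpolation=2)
def pad(i): o=np.zeros((570,750,3),np.uint8);o[:i.shape[0],:i.shape[1]]=i;return o
m=np.vstack([np.hstack([pad(a),pad(b)]),np.hstack([pad(cc),pad(d)])])
m=cv2.resize(m,(790,600),interpolation=cv2.INTER_AREA)
cv2.imwrite('pics/crops1.png',m[:,:,::-1])
# planter outer corners (rim z=.108) in top, crate wall-top corners z=.069
for n,pts,z in[('planter',[(275,175),(381,158),(391,221),(286,239)],.108),('crate',[(118,182),(215,182),(214,245),(115,243)],.069),('hole',[(369,206)],.12),('dip top',[(183,208)],.144),('pots',[(253,291),(312,288)],.075),('peg/clip',[(350,293),(242,209)],.01),('fork',[(226,125)],.02),('box',[(405,130)],.1)]:
    print(n,[plane(T,*p,z)[:2].round(3).tolist() for p in pts])
for n,s,t in[('gauge',(171.5,210.5),(369,206)),('diptop',(305,162),(183,207))]: print(n,two(S,s,T,t))
E
```

```text
[[ 0.013  0.985 -0.17 ]
 [-0.999  0.019  0.036]
 [ 0.039  0.169  0.985]]
planter [[0.632, -0.071], [0.677, -0.309], [0.534, -0.327], [0.491, -0.096]]
crate [[0.617, 0.282], [0.622, 0.063], [0.479, 0.061], [0.48, 0.28]]
hole [[0.565, -0.276]]
dip top [[0.55, 0.124]]
pots [[0.379, -0.027], [0.387, -0.157]]
peg/clip [[0.376, -0.256], [0.57, 0.001]]
fork [[0.774, 0.044]]
box [[0.746, -0.369]]
gauge (array([ 0.56611819, -0.27576587,  0.11587701]), np.float64(0.002606625106601781))
diptop (array([0.55247491, 0.12515722, 0.14434249]), np.float64(0.0029639756972196923))
```

View pics/crops1.png

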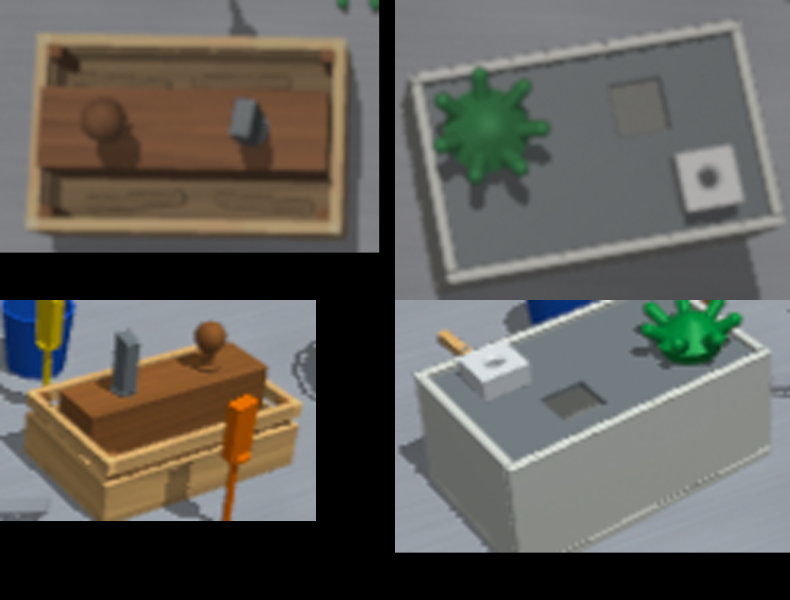

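The crops confirm the choice: grey paddle (not the orange one) in the crate, and a round hole in the white post beside the square filler. Moving above the paddle to look with the wrist camera.

Request:
carry_out(
  steps=[
    [[2.6,-3.7,1.5],0,0],
    [[2.6,-3.7,1.5],0,0],
    [[2.6,-3.7,1.5],0,0],
    [[2.6,-3.7,1],0,0],
    [[2.6,-3.7,0],0,0],
    [[2.6,-3.7,0],0,0],
    [[2.6,-3.7,0],0,0],
    [[2.6,-3.7,0],0,0],
    [[2.6,-3.7,0],0,0],
    [[2.6,-3.7,0],0,0],
  ],
)

```text
time: 1.2
position: [0.5008, 0.1974, 0.2994]
tool_rot: [0.827, 0.562, 0.0, 0.0]
ft_force: [1.7, -0.0, -0.0]
grip_width: 0.0867
```

Request:
carry_out(
  steps=[
    [[2.6,-3.7,0],0,0],
    [[2.6,-3.7,0],0,0],
    [[0,0,0],0,0],
    [[0,0,0],0,0],
  ],
)

```text
time: 1.6
position: [0.5579, 0.1142, 0.2987]
tool_rot: [0.83, 0.558, 0.0, 0.001]
ft_force: [-0.3, 0.0, 0.5]
grip_width: 0.0873
```

```bash
python3 - <<'E'
from h import *
W=shot('wrist','w1.png'); print(W['eye'],W['rotation'].round(3),W['fx'],W['cx'],W['cy'])
for p in[(.55,.124,.146),(.5525,.125,.146),(.55,.124,.09)]: print(np.round(proj(W,p),1))
E
```

```text
[0.49547252 0.13955301 0.43876946] [[ 0.378 -0.897 -0.228]
 [ 0.926  0.366  0.094]
 [-0.001 -0.247  0.969]] 322.82986396944625 249.89973888279218 192.81874874676225
[257.  173.6]
[259.  175.7]
[256.  163.9]
```

View pics/w1.png

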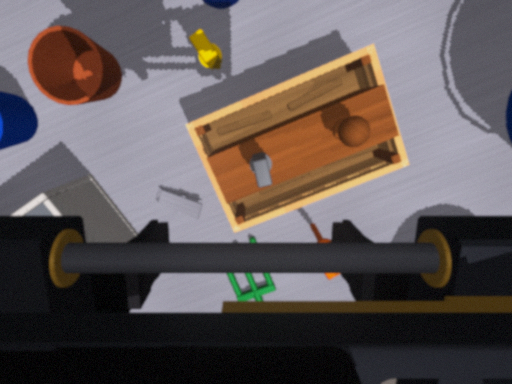

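The wrist view shows the grey paddle at about (262,170). The jaws run along image u, so the paddle's long side is nearly across them. I'll segment it.

```bash
python3 - <<'E'
from h import *
W=load('w1'); p=W['pixels'][140:200,235:295]
cv2.imwrite('pics/w1c.png',cv2.resize(p,None,fx=10,fy=10,interpolation=cv2.INTER_CUBIC)[:,:,::-1])
h=cv2.cvtColor(p,cv2.COLOR_RGB2HSV); m=((h[:,:,1]<90)).astype(np.uint8)
n,l,st,ce=cv2.connectedComponentsWithStats(m)
for i in range(1,n):
    if st[i,4]>60: print(st[i],ce[i]+[235,140], h[l==i][:,2].min(),h[l==i][:,2].max())
E
```

```text
[ 15  13  22  34 569] [261.44112478 168.75922671] 50 159
```

View pics/w1c.png

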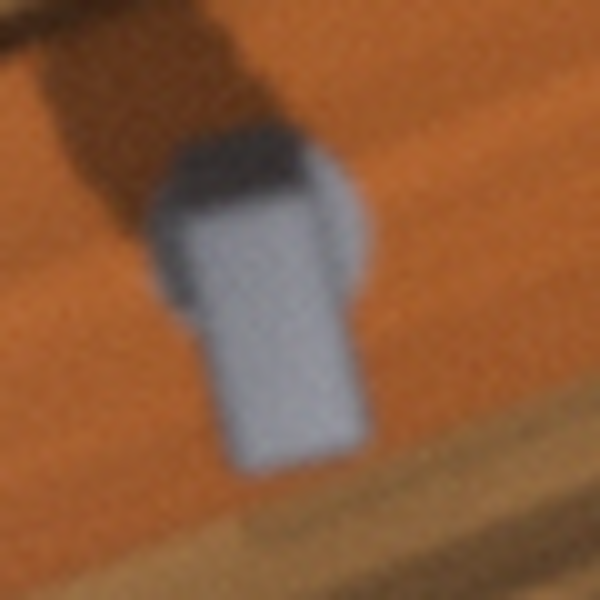

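The top face corners in the image are about (254,161.5), (266.2,159.2), (271.8,184) and (259,187).

```bash
python3 - <<'E'
from h import *
W=load('w1'); q=[plane(W,*p,.146) for p in[(254,161.5),(266.2,159.2),(271.8,184),(259,187)]]
q=np.array(q)[:,:2]; print(q.round(4),q.mean(0))
l=(q[3]+q[2]-q[0]-q[1])/2; s=(q[1]+q[2]-q[0]-q[3])/2
print(np.linalg.norm(l),np.degrees(np.arctan2(l[1],l[0])),np.linalg.norm(s),np.degrees(np.arctan2(s[1],s[0])))
o=robot.get_obs(); print(o['position'],R.from_quat(o['tool_rot']).as_matrix()[:,0])
# collar
print(plane(W,235+26,140+23,.094))
E
```

```text
[[0.5385 0.1256]
 [0.5407 0.1367]
 [0.5643 0.1331]
 [0.5624 0.121 ]] [0.55148484 0.12910214]
0.024093481432235383 -9.96134297319337 0.011761658581249208 80.01176628739724
[0.55808969 0.11429741 0.29879505] [ 0.37670553  0.92633252 -0.00100421]
[0.55049451 0.12953843 0.094     ]
```

Request:
carry_out(
  steps=[
    [[-0.7,1.4,-2],6,0],
    [[0,0,-3],6,0],
    [[0,0,-3],0,0],
    [[0,0,-2],0,0],
    [[0,0,-1],0,0],
    [[0,0,0],0,0],
  ],
)

```text
time: 2.25
position: [0.546, 0.137, 0.1875]
tool_rot: [0.76, 0.649, 0.002, 0.001]
ft_force: [-1.0, 0.1, 0.1]
grip_width: 0.0869
```

Request:
carry_out(
  steps=[
    [[0.5,-0.9,0],0,0],
    [[0,0,0],0,0],
    [[0,0,0],0,0],
  ],
)

```text
time: 2.55
position: [0.5525, 0.1286, 0.1901]
tool_rot: [0.76, 0.65, 0.004, 0.003]
ft_force: [-1.1, -0.0, -0.4]
grip_width: 0.0869
```

```bash
python3 - <<'E'
from h import *
W=shot('wrist','w2.png'); o=robot.get_obs(); print(o['position'],R.from_quat(o['tool_rot']).as_matrix()[:,0])
p=W['pixels'];h=cv2.cvtColor(p,cv2.COLOR_RGB2HSV); g=[np.array(proj(W,(.551,.128,.146)))]; print(g)
u,v=map(int,g[0]); cv2.imwrite('pics/w2c.png',cv2.resize(p[max(v-50,0):v+50,u-60:u+60],None,fx=6,fy=6,interpolation=2)[:,:,::-1])
E
```

```text
[0.55283094 0.12852231 0.19021892] [0.15427618 0.98802407 0.00270111]
[array([248.61033902, 222.96436391])]
```

View pics/w2c.png

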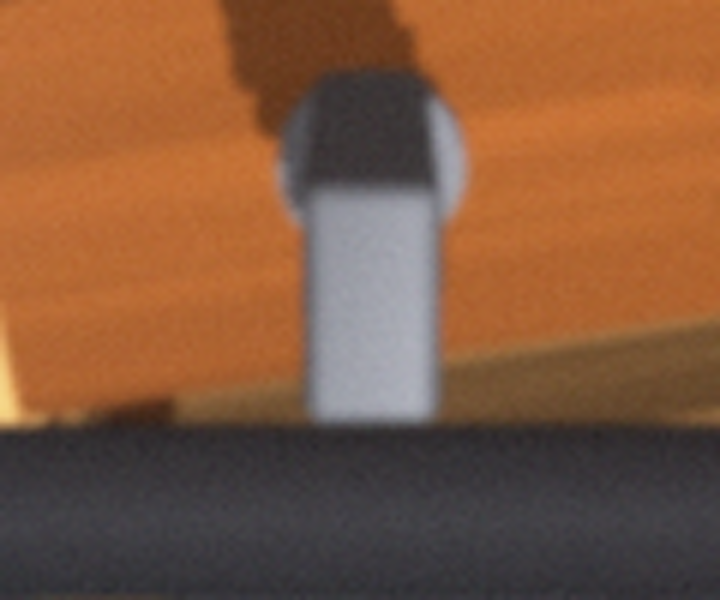

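The paddle is centred and square between the jaws (about u 251 against a centre of 250). Going down to grasp.

Request:
carry_out(
  steps=[
    [[-0.1,0,-2.5],0,0],
    [[0,0,-2],0,0],
    [[0,0,-1],0,0],
    [[0,0,-0.5],0,0],
    [[0,0,0],0,0],
    [[0,0,0],0,0],
  ],
)

```text
time: 3.2
position: [0.556, 0.128, 0.1334]
tool_rot: [0.76, 0.65, 0.009, 0.007]
ft_force: [-0.5, -0.5, 1.2]
grip_width: 0.087
```

Request:
carry_out(
  steps=[
    [[-0.5,0,-0.8],0,0],
    [[0,0,0],0,0.5],
    [[0,0,0],0,1],
    [[0,0,0],0,1],
    [[0,0,0],0,1],
    [[0,0,0],0,1],
    [[0,0,0],0,1],
  ],
  squeeze=30,
)

```text
time: 3.9
position: [0.5519, 0.1281, 0.127]
tool_rot: [0.76, 0.65, 0.011, 0.008]
ft_force: [0.3, -0.0, -0.2]
grip_width: 0.0472
```

Request:
carry_out(
  steps=[
    [[0,0,0],0,1],
    [[0,0,0],0,1],
    [[0,0,0],0,1],
    [[0,0,0],0,1],
    [[0,0,0],0,1],
    [[0,0,0],0,1],
  ],
)

```text
time: 4.5
position: [0.5521, 0.1281, 0.127]
tool_rot: [0.76, 0.65, 0.011, 0.008]
ft_force: [0.1, -0.7, 0.5]
grip_width: 0.0133
```

Request:
carry_out(
  steps=[
    [[0,0,1],0,1],
    [[0,0,2],0,1],
    [[0,0,2],0,1],
    [[0,0,2],0,1],
    [[0,0,2],0,1],
    [[0,0,2],0,1],
    [[0,0,2],0,1],
    [[0,0,2],0,1],
    [[0,0,1],0,1],
    [[0,0,0],0,1],
  ],
)

```text
time: 5.5
position: [0.5506, 0.128, 0.2981]
tool_rot: [0.76, 0.65, 0.012, 0.009]
ft_force: [-0.5, 0.7, -0.8]
grip_width: 0.0135
```

Request:
carry_out(
  steps=[
    [[0,-2,0],0,1],
    [[0,-4,0],0,1],
    [[0.1,-4,0],0,1],
    [[0.1,-4,0],0,1],
    [[0.2,-4,0],0,1],
    [[0.2,-4,0],0,1],
    [[0.2,-4,0],0,1],
    [[0.2,-4,0],0,1],
    [[0.2,-4,0],0,1],
    [[0.2,-4,0],0,1],
  ],
)

```text
time: 6.5
position: [0.557, -0.2579, 0.2883]
tool_rot: [0.757, 0.654, 0.009, -0.0]
ft_force: [1.1, 0.3, -0.3]
grip_width: 0.0136
```

Request:
carry_out(
  steps=[
    [[0,-1.5,0],0,1],
    [[0,0,0],0,1],
    [[0,0,0],0,1],
    [[0,0,0],0,1],
  ],
)

```text
time: 6.9
position: [0.5549, -0.2759, 0.2839]
tool_rot: [0.759, 0.651, 0.008, -0.004]
ft_force: [-0.1, 0.9, -0.5]
grip_width: 0.0139
```

```bash
python3 - <<'E'
from h import *
S=shot('scene','s3.png');W=shot('wrist','w3.png');T=shot('top','t3.png')
o=robot.get_obs();Rm=R.from_quat(o['tool_rot']).as_matrix();print(o['position'],Rm[:,2])
a=cv2.resize(S['pixels'][120:240,110:240],None,fx=3,fy=3,interpolation=2)
b=cv2.resize(W['pixels'][60:300,100:400],None,fx=1.3,fy=1.3,interpolation=2)
a=np.vstack([a,np.zeros((10,a.shape[1],3),np.uint8)]);b2=np.zeros((a.shape[0],b.shape[1],3),np.uint8);b2[:b.shape[0]]=b
cv2.imwrite('pics/m3.png',np.hstack([a,b2])[:,:,::-1])
tip=o['position']-[0,0,.117]
print('tip',proj(S,tip),proj(W,tip),'hole',proj(S,(.564,-.276,.12)),proj(W,(.564,-.276,.12)))
E
```

```text
[ 0.55535613 -0.2758297   0.28452177] [ 0.00815929  0.01539385 -0.99984822]
tip (np.float64(167.31226885972953), np.float64(190.60450825485384)) (np.float64(247.3527929610253), np.float64(195.4636397958911)) hole (np.float64(170.4212443498463), np.float64(208.65387735055197)) (np.float64(248.10649643866935), np.float64(191.4132092643347))
```

View pics/m3.png

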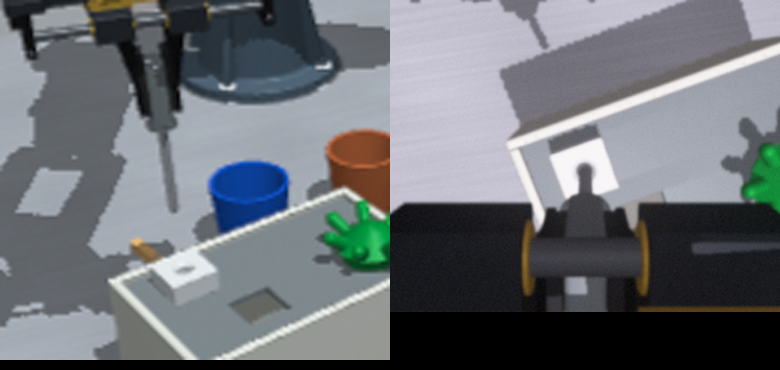

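```bash
python3 - <<'E'
from h import *
S=load('s3');W=load('w3');T=load('t3')
a=cv2.resize(S['pixels'][175:225,147:195],None,fx=8,fy=8,interpolation=2)
b=cv2.resize(W['pixels'][165:215,226:274],None,fx=8,fy=8,interpolation=2)
cv2.imwrite('pics/m4.png',np.hstack([a,b])[:,:,::-1])
T0=load('t1');S0=load('s1')
for n,c,(x0,y0,x1,y1) in[('T0',T0,(361,198,379,216)),('S0',S0,(160,203,184,215))]:
    g=cv2.cvtColor(c['pixels'],cv2.COLOR_RGB2GRAY)[y0:y1,x0:x1].astype(int); print(n);print(g)
E
```

```text
T0
[[142 149 153 154 162 170 171 171 171 172 173 173 174 174 172 157 125 104]
 [170 171 172 172 173 173 174 174 173 174 173 173 174 173 173 162 134 106]
 [173 174 173 174 173 174 173 173 173 173 173 174 173 174 173 170 144 108]
 [173 174 174 174 174 173 168 164 164 166 170 173 174 174 173 171 150 115]
 [173 174 174 174 173 167 153 142 142 148 158 168 172 174 173 172 156 124]
 [172 173 174 173 166 150 130 115 115 124 140 157 169 173 174 172 160 129]
 [171 174 173 171 152 122 104  88  86  99 122 144 163 172 173 173 166 139]
 [171 173 174 169 144 104  83  78  78  83 106 135 158 170 173 174 171 147]
 [170 174 173 169 148 108  82  78  78  79  98 133 157 169 173 173 171 152]
 [165 173 174 172 158 124  91  79  77  80 104 138 160 170 173 174 172 156]
 [156 172 173 173 165 143 112  90  87  97 125 151 165 171 174 173 173 163]
 [150 171 173 173 170 160 141 125 123 132 148 162 170 173 173 173 173 170]
 [145 171 174 173 173 170 165 160 159 161 165 170 173 173 173 174 173 171]
 [136 169 174 174 174 174 172 172 172 172 173 173 173 173 173 173 173 171]
 [125 162 173 174 173 173 173 173 174 174 173 1
[... 769 characters left out ...]
18 221 221 221 221 221 217 216 223 225 206 199 194 193 214 221 221
  221 221 195 148 125 122]
 [170 200 219 221 221 221 221 211 206 189 160 140 135 143 160 206 221 221
  221 221 221 191 142 123]
 [117 145 200 219 221 221 221 212 182 155 151 152 148 167 208 221 221 221
  219 217 215 192 148 124]
 [116 107 146 198 218 221 221 221 208 191 189 190 199 216 221 221 219 216
  192 180 158 146 138 126]
 [105 105 108 127 192 218 221 221 221 221 221 220 221 218 217 215 192 158
  146 146 146 146 138 126]
 [ 87 102 108 108 126 193 219 221 221 221 221 218 216 192 180 158 146 145
  146 146 146 146 138 127]
 [104 102 107 108 108 126 193 218 220 217 216 192 158 146 146 146 145 146
  146 146 146 146 142 128]]
```

View pics/m4.png

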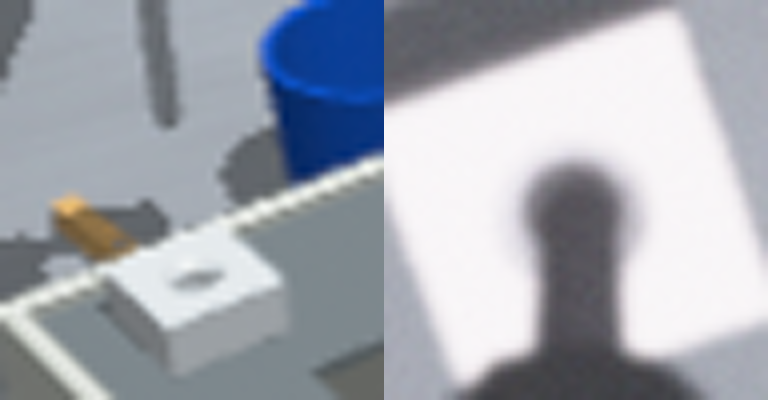

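```bash
python3 - <<'E'
from h import *
S=load('s3');W=load('w3');T=load('t1')
print('W',plane(W,249.9,192.3,.12),'T',plane(T,369.0,205.6,.12),'S',plane(S,171,209.2,.12))
print('tip(S)',plane(S,147+167/8,175+122/8,.1675))
E
```

```text
W [ 0.56514936 -0.27441449  0.12      ] T [ 0.56590235 -0.27591903  0.12      ] S [ 0.56688311 -0.27548056  0.12      ]
tip(S) [ 0.55441217 -0.27413195  0.1675    ]
```

Request:
carry_out(
  steps=[
    [[1.1,-0.1,-1],0,1],
    [[0,0,-1],0,1],
    [[0,0,-0.5],0,1],
    [[0,0,0],0,1],
    [[0,0,0],0,1],
  ],
  squeeze=20,
)

```text
time: 7.55
position: [0.5679, -0.2738, 0.2571]
tool_rot: [0.757, 0.653, 0.008, -0.004]
ft_force: [0.3, -1.3, -0.6]
grip_width: 0.0139
```

Request:
carry_out(
  steps=[
    [[0,-0.2,-0.3],0,1],
    [[0,0,0],0,1],
    [[0,0,0],0,1],
  ],
)

```text
time: 7.85
position: [0.5678, -0.2763, 0.2541]
tool_rot: [0.757, 0.653, 0.008, -0.003]
ft_force: [0.6, 0.8, -0.7]
grip_width: 0.0137
```

```bash
python3 - <<'E'
from h import *
S=shot('scene','s5.png');W=shot('wrist','w5.png')
o=robot.get_obs();print(o['position'],o['tool_rot'])
a=cv2.resize(S['pixels'][175:225,147:195],None,fx=8,fy=8,interpolation=2)
b=cv2.resize(W['pixels'][165:215,226:274],None,fx=8,fy=8,interpolation=2)
cv2.imwrite('pics/m5.png',np.hstack([a,b])[:,:,::-1])
print(proj(S,(.566,-.2752,o['position'][2]-.117)),proj(S,(.566,-.2752,.12)))
E
```

```text
[ 0.56781518 -0.27624708  0.25415243] [ 0.75732079  0.65298288  0.00818539 -0.00340266]
(np.float64(170.2723417333059), np.float64(203.19491355333375)) (np.float64(170.99597472384497), np.float64(208.98463016614235))
```

View pics/m5.png

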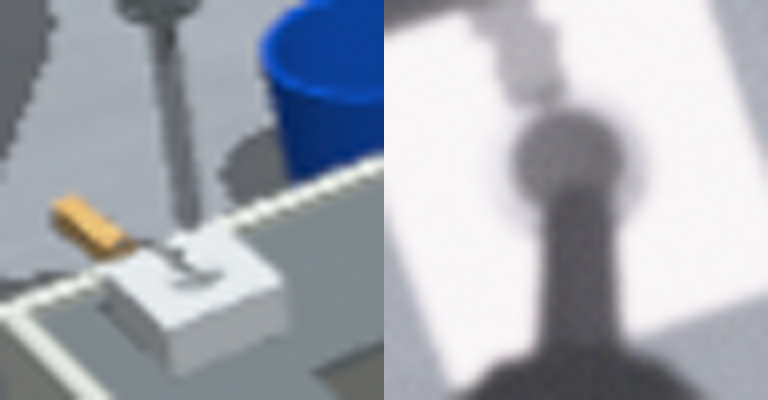

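```bash
python3 - <<'E'
from h import *
W=load('w5')
for p in[(.566,-.2752,.12),(.566,-.2752,.137),(.571,-.2752,.137),(.566,-.2702,.137)]: print(np.round(proj(W,p),1))
E
```

```text
[248.6 187.5]
[248.8 192.3]
[249.7 198.1]
[254.9 191.4]
```

Request:
carry_out(
  steps=[
    [[0,-0.1,-0.6],0,1],
    [[0,0,-0.6],0,1],
    [[0,0,-0.6],0,1],
    [[0,0,-0.6],0,1],
    [[0,0,-0.6],0,1],
    [[0,0,0],0,1],
    [[0,0,0],0,1],
  ],
)

```text
time: 8.65
position: [0.5674, -0.2772, 0.221]
tool_rot: [0.757, 0.653, 0.008, -0.004]
ft_force: [0.4, 0.2, -0.6]
grip_width: 0.0138
```

Request:
carry_out(
  steps=[
    [[0,0,-1],0,1],
    [[0,0,-1],0,1],
    [[0,0,-1],0,1],
    [[0,0,-1],0,1],
    [[0,0,-0.6],0,1],
    [[0,0,0],0,1],
    [[0,0,0],0,1],
  ],
)

```text
time: 9.35
position: [0.5671, -0.2769, 0.1701]
tool_rot: [0.757, 0.653, 0.008, -0.005]
ft_force: [0.1, -0.7, -1.1]
grip_width: 0.014
```

Request:
carry_out(
  steps=[
    [[0,0,-0.5],0,1],
    [[0,0,-0.4],0,1],
    [[0,0,-0.3],0,1],
    [[0,0,-0.3],0,1],
    [[0,0,-0.3],0,1],
    [[0,0,0],0,1],
  ],
)

```text
time: 9.95
position: [0.5679, -0.2773, 0.158]
tool_rot: [0.757, 0.653, 0.008, -0.003]
ft_force: [0.1, 0.6, -0.1]
grip_width: 0.0137
```

Request:
carry_out(
  steps=[
    [[0,0,-0.3],0,1],
    [[0,0,-0.3],0,1],
    [[0,0,-0.3],0,1],
  ],
)

```text
time: 10.25
position: [0.568, -0.2773, 0.157]
tool_rot: [0.757, 0.653, 0.008, -0.001]
ft_force: [-5.9, 3.7, 17.3]
grip_width: 0.0141
```

Seated: 17 N upward at z = 0.157, where full depth was expected. Dwelling and checking.

Request:
carry_out(
  steps=[
    [[0,0,-0.1],0,1],
    [[0,0,-0.1],0,1],
    [[0,0,-0.1],0,1],
    [[0,0,-0.1],0,1],
    [[0,0,-0.1],0,1],
    [[0,0,-0.1],0,1],
    [[0,0,-0.1],0,1],
    [[0,0,-0.1],0,1],
    [[0,0,-0.1],0,1],
    [[0,0,-0.1],0,1],
  ],
)

```text
time: 11.25
position: [0.568, -0.2772, 0.157]
tool_rot: [0.756, 0.654, 0.008, 0.0]
ft_force: [-3.1, 2.1, 9.4]
grip_width: 0.0138
```

```bash
python3 - <<'E'
from h import *
S=shot('scene','s6.png');W=shot('wrist','w6.png')
a=cv2.resize(S['pixels'][175:225,147:195],None,fx=8,fy=8,interpolation=2)
b=cv2.resize(W['pixels'][150:210,221:279],None,fx=6.5,fy=6.667,interpolation=2)
cv2.imwrite('pics/m6.png',np.hstack([a,b])[:,:,::-1])
E
```

```text
(no output)
```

View pics/m6.png

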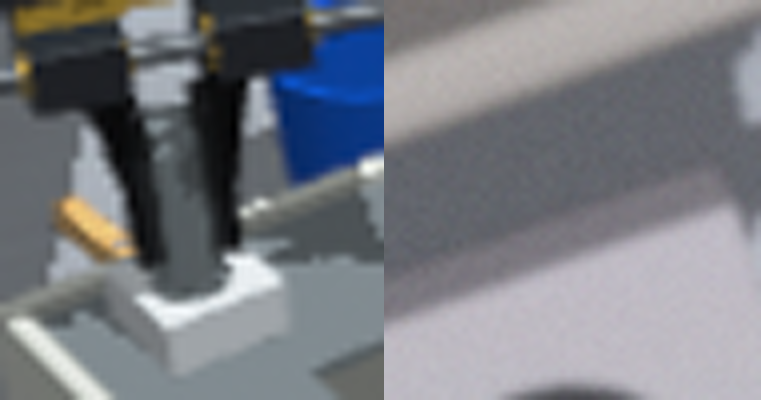

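The collar sits on the post, so it is seated. Drawing it out.

Request:
carry_out(
  steps=[
    [[0,0,1],0,1],
    [[0,0,1.5],0,1],
    [[0,0,2],0,1],
    [[0,0,2],0,1],
    [[0,0,2],0,1],
    [[0,0,2],0,1],
    [[0,0,1],0,1],
    [[0,0,0],0,1],
    [[0,0,0],0,1],
  ],
)

```text
time: 12.25
position: [0.5686, -0.2778, 0.2728]
tool_rot: [0.757, 0.654, 0.008, 0.0]
ft_force: [-0.9, -0.3, -0.2]
grip_width: 0.0137
```

Request:
carry_out(
  steps=[
    [[2,1.5,0],4,1],
    [[2.3,2,0],5,1],
    [[2.3,2,0],5,1],
    [[2.3,2,0],5,1],
    [[2,1.8,0],0,1],
    [[1,0.8,0],0,1],
    [[0,0,0],0,1],
    [[0,0,0],0,1],
  ],
)

```text
time: 13.05
position: [0.6862, -0.1729, 0.2601]
tool_rot: [0.634, 0.773, 0.005, -0.01]
ft_force: [0.6, -0.3, -0.2]
grip_width: 0.0138
```

Request:
carry_out(
  steps=[
    [[0,0,-2],0,1],
    [[0,0,-2],0,1],
    [[0,0,-2],0,1],
    [[0,0,-2],0,1],
    [[0,0,-1],0,1],
    [[0,0,0],0,1],
    [[0,0,0],0,1],
  ],
  squeeze=8,
)

```text
time: 13.75
position: [0.6799, -0.1815, 0.1683]
tool_rot: [0.638, 0.77, 0.003, -0.011]
ft_force: [0.6, -0.4, 0.3]
grip_width: 0.0134
```

Request:
carry_out(
  steps=[
    [[-1,-0.2,0],0,1],
    [[-1,-0.2,0],0,1],
    [[-1,-0.2,0],0,1],
    [[-1,-0.2,0],0,1],
    [[-1,-0.2,0],0,1],
    [[0,0,0],0,1],
  ],
)

```text
time: 14.35
position: [0.6291, -0.1934, 0.1737]
tool_rot: [0.639, 0.77, 0.005, -0.005]
ft_force: [0.3, 0.1, -0.6]
grip_width: 0.0143
```

Request:
carry_out(
  steps=[
    [[-1,-0.1,-0.4],0,1],
    [[-1,-0.1,-0.4],0,1],
    [[-1,-0.1,-0.4],0,1],
    [[-1,0,-0.4],0,1],
    [[-1,0,-0.4],0,1],
    [[0,0,0],0,1],
  ],
)

```text
time: 14.95
position: [0.576, -0.1974, 0.154]
tool_rot: [0.639, 0.769, 0.005, -0.003]
ft_force: [-1.1, 0.5, -0.4]
grip_width: 0.0138
```

```bash
python3 - <<'E'
from h import *
S=shot('scene','s7.png')
cv2.imwrite('pics/m7.png',cv2.resize(S['pixels'][110:270,130:330],None,fx=3,fy=3,interpolation=2)[:,:,::-1])
E
```

```text
(no output)
```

View pics/m7.png

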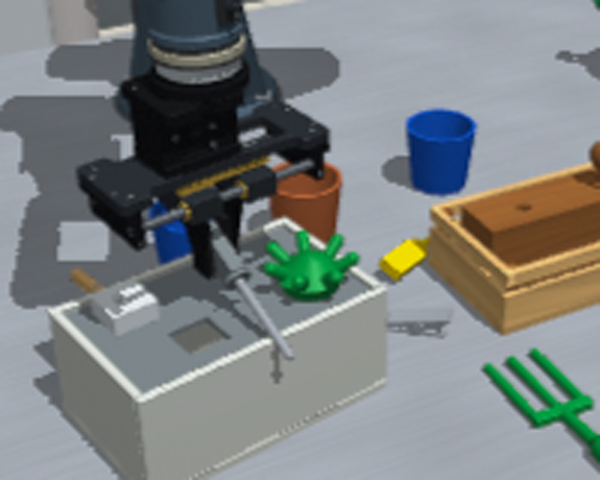

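The pivoting works: the rod lies across the rim, tip at crop pixel (290,352). Lowering slightly more, then gripping hard and lifting.

Request:
carry_out(
  steps=[
    [[0,0,-0.5],0,1],
    [[0,0,-0.3],0,1],
    [[0,0,0],0,1],
  ],
)

```text
time: 15.3
position: [0.5767, -0.1977, 0.1457]
tool_rot: [0.638, 0.77, 0.005, -0.003]
ft_force: [0.2, -0.1, 0.8]
grip_width: 0.0139
```

Request:
carry_out(
  steps=[
    [[0,0,0],0,1],
    [[0,0,0],0,1],
    [[0,0,0],0,1],
    [[0,0,0],0,1],
    [[0,0,0],0,1],
  ],
  squeeze=50,
)

```text
time: 15.8
position: [0.5772, -0.1977, 0.1457]
tool_rot: [0.638, 0.77, 0.005, -0.003]
ft_force: [-0.6, 0.4, 1.2]
grip_width: 0.0135
```

Request:
carry_out(
  steps=[
    [[0,0,1],0,1],
    [[0,0,2],0,1],
    [[0,0,2],0,1],
    [[0,0,2.5],0,1],
    [[0,0,2.5],0,1],
    [[0,0,2.5],0,1],
    [[0,0,2],0,1],
    [[0,0,1],0,1],
    [[0,0,0],0,1],
    [[0,0,0],0,1],
  ],
)

```text
time: 16.8
position: [0.574, -0.1957, 0.3092]
tool_rot: [0.638, 0.77, 0.004, -0.005]
ft_force: [-0.6, -0.3, -0.5]
grip_width: 0.0137
```

Request:
carry_out(
  steps=[
    [[0,0,0],0,1],
    [[0,0,0],0,1],
    [[0,0,0],0,1],
    [[0,0,0],0,1],
    [[0,0,0],0,1],
  ],
)

```text
time: 17.3
position: [0.5722, -0.1947, 0.3045]
tool_rot: [0.638, 0.77, 0.004, -0.009]
ft_force: [0.5, -0.9, 0.1]
grip_width: 0.0133
```

```bash
python3 - <<'E'
from h import *
S=shot('scene','s8.png');T=shot('top','t8.png')
o=robot.get_obs();print(o['position'],o['grip_width'],np.abs(o['joint_velocities']).max())
a=cv2.resize(S['pixels'][60:270,110:360],None,fx=1.6,fy=1.6,interpolation=2);b=cv2.resize(T['pixels'][100:310,170:420],None,fx=1.6,fy=1.6,interpolation=2)
cv2.imwrite('pics/m8.png',np.hstack([a,b])[:,:,::-1])
E
```

```text
[ 0.57220431 -0.19475115  0.30463021] 0.013394664594775731 0.005526153285194291
```

View pics/m8.png

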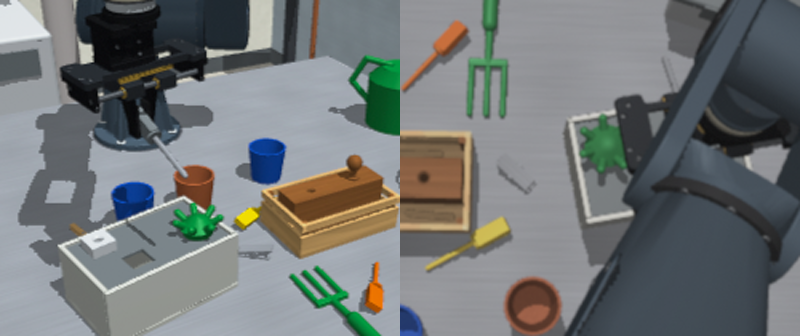

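```bash
python3 - <<'E'
from h import *
S=load('s8');o=robot.get_obs();q=o['tool_rot'];Rm=R.from_quat(q).as_matrix()
mid=o['position']+.003*Rm[:,2]; x=Rm[:,0]; e,d=ray(S,110+184/1.6,60+175/1.6)
p=e+d*((mid-e)@x)/(d@x); v=p-mid; print(p,np.linalg.norm(v),'below level deg',np.degrees(np.arcsin(-v[2]/np.linalg.norm(v))))
robot.hand_in()
E
```

```text
[ 0.67331685 -0.1747325   0.25916759] 0.11149601672813755 below level deg 22.386327159006772
the job is handed in; nothing more can be done
```

The dipstick was pushed fully home, drawn out, turned to near level and is now held above the planter. The job was handed in at about 17 s; no verdict was reported.

- **Gauge opening:** I took the grey dipstick from the crate and lowered it into the gauge opening. It seated at the expected depth with about 17 N upward force, and the picture showed the collar on the post. I held it there for over a second.
- **Turning it level:** The arm's moves cannot tilt the tool. So I gripped the handle lightly and drew the rod over the planter's far rim until it swung up, then gripped it at 50 N and lifted.
- **Last check:** The rod is about 22° below level, with the handle centre at about 0.30 m and the tip at about 0.26 m. The arm is practically still, and nothing touches the dipstick but the gripper. The measured length from handle centre to tip was 111 mm against the true 110 mm.
- **Other objects:** The dibber, fork, pot and clip look unmoved in the last picture; the peg is only partly in view. I checked these by eye, not by measurement.
- **One oddity:** The orange and yellow look-alikes, which appeared to stand upright in the first picture, are lying down in the last ones. I never reached for either. I did not check when or why they fell, and they are not among the judged bystanders.

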